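# Switch on the measuring bench in start-up order

## Robot

A 6-joint arm with a two-finger parallel gripper is mounted at the origin on a cart in front of the work surface, level with it; the furniture and walls round the work are solid. World frame = base frame: x ahead of the robot, y to its left, z up, the work surface at z = 0. Lengths are in mm, angles in degrees, forces in N, time in s.
With the tool pointing down it reaches from about 400 to 925 mm from the base axis. Payload 12.5 kg.
Tool frame: the origin (TCP) lies between the finger pads; the fingertips stand 14 mm ahead of it and the grasp point (between the pads) lies 5 mm behind it; x points along the fingers, z is the direction in which the jaws open and shut, and the axes are right-handed (so a half turn about x gives the same grasp; the last joint's range is limited). The gripper opens to 95 mm and grips with 3 to 60 N. Pads are 20 mm wide; open, the fingers measure 119 mm over their backs; the gripper's body (75 mm by 180 mm) begins 59 mm behind the grasp point.
Start: joints at [67.231, 28.126, 89.318, -0, 62.55, -6.05], TCP at [179.78, 598.602, 228.661] pointing down, gripper open.
Joint ranges: [-177.58, 177.58], [-47.91, 125.51], [2.72, 160], [-65.01, 245.01], [3.68, 167.84], [-153.87, 153.87]. Speed limits (degrees/s): [127.2, 127.2, 159.86, 180, 180, 180].

## Interface

Orientations are given as a 3x3 rotation matrix whose columns are the frame's x, y, z axes.
In Python, from cell import status, optics, arm, recognise, cut_out gives the robot as it stands.
- The arm moves only by the tool servo_tool, never from a script. Its argument "moves" is a list of rows, each a list of 4 numbers: the shift along the tool's x, y, z in units of 40 mm (1.0 is 40 mm), then the turn about the tool's x in units of 6 degrees (1.0 is 6 degrees). In form: [[dx, dy, dz, spin], ...]. A call has 1 to 8 rows; each row is the pose to reach, as a shift and turn from the pose measured when the call began, along the tool's axes at that moment; what a row does not reach only later rows make up. A row lasts 1/10 s, in which the tool goes at most 50 mm and 8.59 degrees, less where a joint would pass 70% of its speed; a pose out of reach is approached as far as the arm can. A call with a gripper value outside its range is refused whole. "hand" is the closure in counts, from 0 (fully open) to 255 (shut), set as the call begins (left out, the last holds). The fingers move at their own pace and stop on an object; "newtons" is the grip in N (left out, the last holds). Time passes only in rows, so rows that repeat a pose let the fingers close. It gives the time, the measured TCP pose, the force and the opening at its end, in the units of the state.
- status.sense(): the state, without advancing time (a new reading comes with each control period).
- optics.capture(name): name is "side" or "top" or "wrist"; returns the picture (420x560x3 uint8, red, green, blue); there is no depth.
- optics.calibration(name): a dict with "fovy" (degrees; the focal length in pixels is half the picture's height over the tangent of half this angle, whatever the lens; pixels are square), "cx", "cy" (the principal point, pixels), "R" (3x3) and "t" (3): a world point X has camera coordinates R X + t. Camera axes: x right, y down, z forward; pixel columns grow to the right and rows downward; lengths in mm; the calibration is good to about 2 mm. A picture is of the moment at which its call begins: read the wrist's pose just before it. calibration takes no time and is no camera call; for the wrist camera it gives the pose at the moment of the call.
- arm.sign_off(): hands the job in, once; it reports no verdict.
Trained networks look in the newest picture that a camera, given by its name, has taken for a name from the list of things; names that differ only in an ending like _2 or _b are one class to them, and where a whole thing is asked for, a point or a joint stands for the part that bears it (a point fixed in the world has none). Each returns a list of dicts, best first, with "score" (0 to 1); they miss things now and then, are a little off and sometimes report something else, mostly with a low value. They report only what shows in the picture. A call takes as long as a camera call.
- recognise(query, camera): "point" ([x, y, z] in mm, in world coordinates, good to about 4 mm: the middle of the surface that is visible of it).
- cut_out(query, camera): "region" (420x560 bool, what is visible of it).
The state is a dict: "clock": time; "joint_positions": joint angles; "qd": joint speeds; "joint_efforts": joint torques, N m; "ee_pos": TCP position; "eef_rot": TCP orientation; "contact_force": force on the tool from outside, world axes, zero at the start; "wrist_torque": the same for the moment, N m; "finger_gap": opening from 0.0 (shut) to 1.0 (fully open).
Only numpy, scipy, OpenCV 4.12 (cv2) and the standard library are available. Lean on these libraries where they do the work, as an engineer would, in place of code of your own. Each camera call takes 0.05 s, during which the arm holds its last target.

## Task

Switch on the three grey push-switch boxes beside the measuring machine in their start-up order: first press the square key, then the round key, last the long bar key. Press each one lightly with the fingertips, just until it is well down; it stays down by itself. Do not pick up the boxes or shove them out of place, and leave the other things on the bench as they are.

Things in the scene. Friction and masses are not known exactly. Their poses are not given: they have to be found in the camera images.
- switch_square: Loose grey plastic switch box, 66 x 66 mm, 40 mm high without its key, 0.4 to 0.7 kg, on rubber feet on the bench; on the middle of its top stands a square key, 32 x 32 mm, black, rising 16 mm above the housing (top 56 mm above the bench with the key up). Origin: centre of its underside, z up. The three boxes differ only in the key's shape, and any box may stand at any of the three places.
- key_square_top (a point): Centre of the top face of a square key; it goes down with the key.
- key_square (a joint): How far that key is down, in m: 0 up, 0.010 at its stop (straight down into the box); at the start 0 to 0.0015. It starts to move at about 3 N, takes about 5 N at the stop, and stays at whatever depth it is pushed to; it counts as down from 0.006.
- switch_round: Loose grey plastic switch box, 66 x 66 mm, 40 mm high without its key, 0.4 to 0.7 kg, on rubber feet on the bench; on the middle of its top stands a round mushroom key, 42 mm across, black, rising 16 mm above the housing (top 56 mm above the bench with the key up). Origin: centre of its underside, z up. The three boxes differ only in the key's shape, and any box may stand at any of the three places.
- key_round_top (a point): Centre of the top face of a round mushroom key; it goes down with the key.
- key_round (a joint): How far that key is down, in m: 0 up, 0.010 at its stop (straight down into the box); at the start 0 to 0.0015. It starts to move at about 3 N, takes about 5 N at the stop, and stays at whatever depth it is pushed to; it counts as down from 0.006.
- switch_bar: Loose grey plastic switch box, 66 x 66 mm, 40 mm high without its key, 0.4 to 0.7 kg, on rubber feet on the bench; on the middle of its top stands a long narrow bar key, 20 mm along the box's own x and 54 mm along its y, black, rising 16 mm above the housing (top 56 mm above the bench with the key up). Origin: centre of its underside, z up. The three boxes differ only in the key's shape, and any box may stand at any of the three places.
- key_bar_top (a point): Centre of the top face of a long narrow bar key; it goes down with the key.
- key_bar (a joint): How far that key is down, in m: 0 up, 0.010 at its stop (straight down into the box); at the start 0 to 0.0015. It starts to move at about 3 N, takes about 5 N at the stop, and stays at whatever depth it is pushed to; it counts as down from 0.006.
- gauge_block_big: plain ground steel block, 30 x 72 x 24 mm high; a bystander. Origin: centre of its underside.
- ring_gauge: plain steel ring gauge, 58 mm across, 18 mm high; a bystander. Origin: centre of its underside.
- loupe: small black eye loupe, 41 mm across, 31 mm high; a bystander. Origin: centre of its underside.
- eraser: blue and white eraser, 21 x 46 x 12 mm high; a bystander. Origin: centre of its underside.

How it is judged:
By the outcome, as a careful person would: the job done as asked, in the order asked, and still so for the second after the job is handed in, with the robot touching nothing.
It also fails if it takes over 35 s, if anything falls off the work surface, if the arm or the gripper's body presses on something with over 40 N, if the wrist force passes 120 N, or if a joint passes its speed limit or range.

## Working session

There is one attempt and no reset: what is moved stays moved. The work goes in short steps, Python scripts to look and compute and a tool call to move; the robot and the scene stay as the last step left them, time stands still between calls to the robot, and variables do not carry over. Pictures are saved under pics/ and viewed, and the job is handed in when it is done.

Besides the shell and the picture viewer there is one more tool, called after "Call:" as name(argument=value, ...) on one line, values as JSON. servo_tool: Moves the arm, as the interface text tells. Its arguments: {"type":"object","properties":{"moves":{"type":"array","items":{"type":"array","items":{"type":"number"}}},"hand":{"type":"number"},"newtons":{"type":"number"}},"required":["moves"]}

```bash
ls; mkdir -p pics; python3 - <<'E'
from cell import status, optics, arm, recognise, cut_out
import cv2, numpy as np
s=status.sense()
for k,v in s.items(): print(k,np.round(v,3).tolist())
for n in ("top","side","wrist"):
    im=optics.capture(n); cv2.imwrite(f"pics/{n}0.png",im[:,:,::-1])
    c=optics.calibration(n); print(n,{k:np.round(v,3).tolist() for k,v in c.items()})
    for q in ("switch_square","switch_round","switch_bar"):
        r=recognise(q,n); print(q,[(np.round(d["point"],1).tolist(),round(d["score"],2)) for d in r[:3]])
print(status.sense()["clock"])
E
```

```text
pics
clock 0.0
joint_positions [67.231, 28.163, 89.349, -0.0, 62.549, -6.05]
qd [-0.078, -0.079, -0.042, -0.07, -0.079, -0.008]
joint_efforts [0.0, -61.265, -25.817, 0.069, 0.048, -0.0]
ee_pos [179.691, 598.381, 228.08]
eef_rot [[-0.0, -0.958, 0.288], [-0.001, 0.288, 0.958], [-1.0, 0.0, -0.001]]
contact_force [0.184, -0.434, -0.306]
wrist_torque [-0.006, -0.006, 0.017]
finger_gap 0.999
top {'fovy': 57.96, 'cx': 279.107, 'cy': 208.242, 'R': [[0.064, -0.998, -0.002], [-0.968, -0.061, -0.243], [0.242, 0.017, -0.97]], 't': [-245.87, 429.193, 819.84]}
switch_square [([410.6, -351.0, 38.8], 0.6)]
switch_round [([476.8, -274.3, 43.4], 0.97)]
switch_bar [([400.6, -205.7, 44.3], 0.64)]
side {'fovy': 53.223, 'cx': 283.025, 'cy': 205.038, 'R': [[0.963, -0.268, 0.017], [-0.136, -0.543, -0.829], [0.231, 0.796, -0.559]], 't': [-472.298, -22.297, 981.636]}
switch_square [([409.3, -371.8, 40.0], 0.68)]
switch_round [([478.0, -291.2, 37.8], 0.63)]
switch_bar [([403.5, -230.6, 37.8], 0.73)]
wrist {'fovy': 66.326, 'cx': 271.831, 'cy': 211.334, 'R': [[0.287, 0.958, 0.0], [0.916, -0.275, 0.293], [0.281, -0.084, -0.956]], 't': [-624.334, -33.256, 391.741]}
switch_square []
switch_round []
switch_bar []
0.6
```

View pics/top0.png

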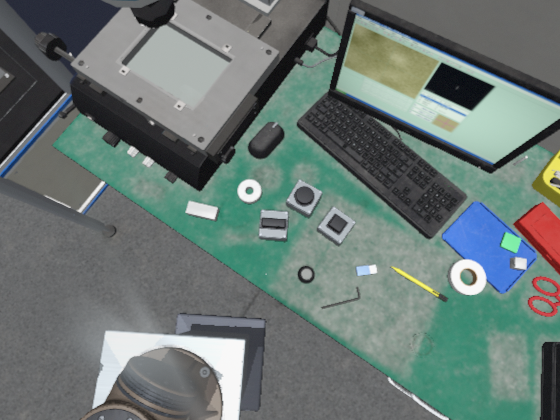

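View pics/side0.png

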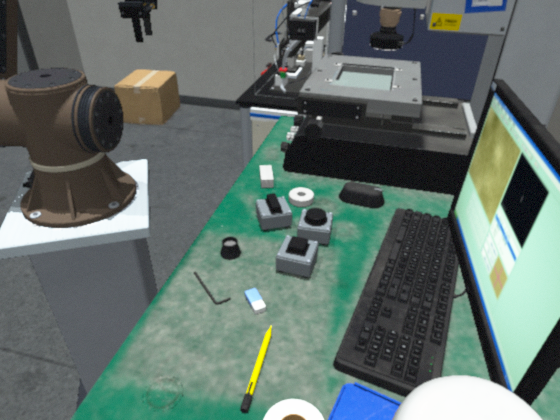

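View pics/wrist0.png

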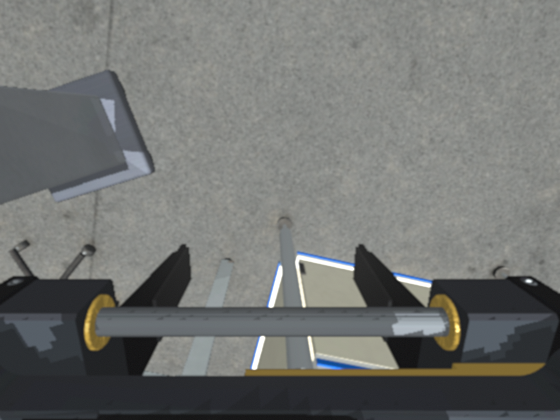

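```bash
cat > h.py <<'E'
import numpy as np, cv2
def cam(c): 
    f=210/np.tan(np.radians(c["fovy"]/2)); R=np.array(c["R"]);t=np.array(c["t"])
    return f,c["cx"],c["cy"],R,t
def ray(c,u,v):
    f,cx,cy,R,t=cam(c); d=R.T@np.array([(u-cx)/f,(v-cy)/f,1.]); return -R.T@t,d
def onplane(c,u,v,z):
    o,d=ray(c,u,v); return o+d*(z-o[2])/d[2]
def proj(c,X):
    f,cx,cy,R,t=cam(c); p=R@np.array(X)+t; return np.array([cx+f*p[0]/p[2],cy+f*p[1]/p[2]])
def tri(obs):
    A=np.zeros((3,3));b=np.zeros(3);L=[]
    for c,u,v in obs:
        o,d=ray(c,u,v); d=d/np.linalg.norm(d); P=np.eye(3)-np.outer(d,d); A+=P;b+=P@o; L.append((P,o))
    X=np.linalg.solve(A,b); return X,[np.linalg.norm(P@(X-o)) for P,o in L]
E
python3 - <<'E'
from cell import optics
import cv2
from h import *
a=cv2.imread("pics/top0.png");b=cv2.imread("pics/side0.png")
A=cv2.resize(a[170:250,250:362],None,fx=7,fy=7,interpolation=cv2.INTER_CUBIC)
B=cv2.resize(b[185:280,245:345],None,fx=6,fy=6,interpolation=cv2.INTER_CUBIC)
cv2.imwrite("pics/topz.png",A);cv2.imwrite("pics/sidez.png",B)
for n in("top","side"):
    c=optics.calibration(n); f,cx,cy,R,t=cam(c); print(n,f,-R.T@t)
E
```

```text
top 379.16592341415424 [ 232.56598095 -233.0507084   899.10912932]
side 419.14961764608455 [ 225.32666421 -920.10410035  538.33774831]
```

View pics/topz.png

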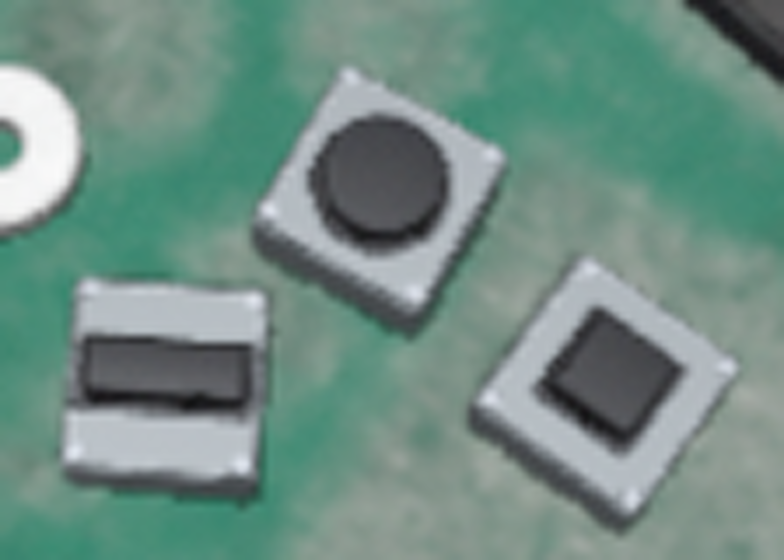

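View pics/sidez.png

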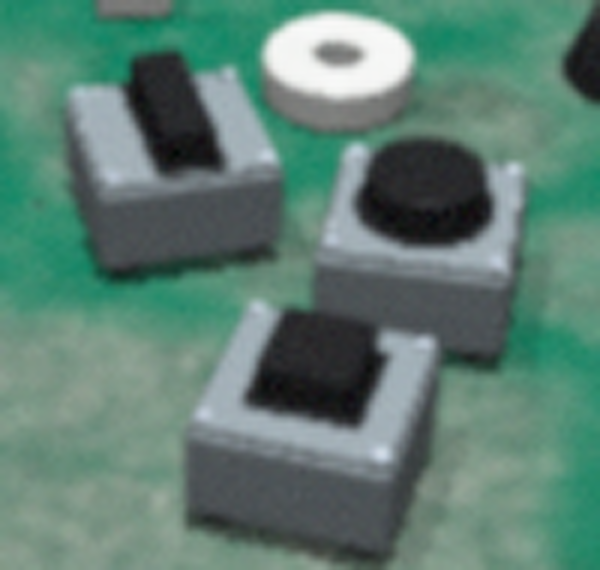

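```bash
python3 - <<'E'
from cell import optics
from h import *
np.set_printoptions(precision=1,suppress=True)
ct=optics.calibration("top");cs=optics.calibration("side")
T={"sq":[(588,262),(735,370),(630,505),(480,400)],"rd":[(345,70),(503,155),(415,303),(260,212)],"bar":[(82,282),(269,292),(255,478),(65,467)]}
S={"sq":[(258,302),(440,338),(385,463),(192,418)],"rd":[(350,148),(525,168),(512,268),(322,243)],"bar":[(70,92),(232,70),(278,165),(105,187)]}
K={"sq":(615,372),"rd":(382,178),"bar":(167,370)}
KS={"sq":(325,338),"rd":(427,172),"bar":(173,95)}
for k in T:
    t=[np.array(p)/7+[250,170]-0.5+0.07 for p in T[k]]; s=[np.array(p)/6+[245,185]-0.42 for p in S[k]]
    Wt=np.array([onplane(ct,*p,40) for p in t]); Ws=np.array([onplane(cs,*p,40) for p in s])
    print(k,"top",Wt.mean(0),"side",Ws.mean(0),"edges",[np.linalg.norm(Wt[i]-Wt[(i+1)%4]) for i in range(4)],[np.linalg.norm(Ws[i]-Ws[(i+1)%4]) for i in range(4)])
    print(" tri centre",tri([(ct,*proj(ct,Wt.mean(0))),(cs,*proj(cs,Ws.mean(0)))]))
    kt=np.array(K[k])/7+[250,170]-0.43; ks=np.array(KS[k])/6+[245,185]-0.42
    print(" key56 top",onplane(ct,*kt,55.5),"side",onplane(cs,*ks,55.5)," tri",tri([(ct,*kt),(cs,*ks)]))
    print(" edge angles",[np.degrees(np.arctan2(*(Wt[(i+1)%4]-Wt[i])[1::-1])) for i in range(4)])
    print(" edge angles",[np.degrees(np.arctan2(*(Ws[(i+1)%4]-Ws[i])[1::-1])) for i in range(4)])
E
```

```text
sq top [ 417.2 -352.6   40. ] side [ 419.8 -352.7   40. ] edges [np.float64(59.94081261900518), np.float64(57.88689776866268), np.float64(59.416690862649155), np.float64(59.88458383378792)] [np.float64(59.72949993053286), np.float64(62.47226095740431), np.float64(60.41434315669853), np.float64(60.592894230274446)]
 tri centre (array([ 418.5, -352.8,   39.9]), [np.float64(1.2763395257330372), np.float64(1.2763395257330612)])
 key56 top [ 417.8 -352.5   55.5] side [ 421.2 -352.6   55.5]  tri (array([ 419.5, -352.8,   55.5]), [np.float64(1.648825639660413), np.float64(1.6488256396602623)])
 edge angles [np.float64(-124.27536790918263), np.float64(144.6477753463085), np.float64(57.6589748361456), np.float64(-34.78238902863718)]
 edge angles [np.float64(-32.180968110688625), np.float64(-124.53581788318245), np.float64(146.00513570137326), np.float64(54.77143759358345)]
rd top [ 480.7 -274.4   40. ] side [ 482.3 -274.9   40. ] edges [np.float64(60.895524822892234), np.float64(59.752907818607966), np.float64(60.23230834486463), np.float64(57.915508705876505)] [np.float64(61.17568547943473),
[... 837 characters left out ...]
43370896)] [np.float64(60.563074280568024), np.float64(62.30230561306729), np.float64(60.981911912708284), np.float64(60.501577122735895)]
 tri centre (array([ 409.9, -207.4,   39.6]), [np.float64(0.28409380070655105), np.float64(0.2840938007065243)])
 key56 top [ 409.3 -207.4   55.5] side [ 409.8 -210.9   55.5]  tri (array([ 410.3, -207.4,   53. ]), [np.float64(0.4770150259066176), np.float64(0.47701502590644)])
 edge angles [np.float64(-89.52328631348348), np.float64(179.14124180070377), np.float64(90.28277210912655), np.float64(-0.800336107536995)]
 edge angles [np.float64(-0.058565730246317727), np.float64(-90.74461366718697), np.float64(178.2434436519798), np.float64(88.86363422041752)]
```

```bash
python3 - <<'E'
from cell import optics
from h import *
np.set_printoptions(precision=1,suppress=True)
ct=optics.calibration("top");cs=optics.calibration("side");cw=optics.calibration("wrist")
for n,a,b in [("plate nl",(192,140),(303,93)),("plate nr",(278,55),(413,105)),("plate fl",(78,65),(315,57)),("body corner low",(200,187),(287,165)),("lens",(150,10),(388,40)),("edge knob?",(45,43),None)]:
    if b: print(n,tri([(ct,*a),(cs,*b)]))
for z in (0,50,100,150,200): print(z,onplane(ct,200,187,z),onplane(ct,75,100,z),onplane(ct,110,230,z))
print("pole",tri([(ct,110,230),(cw,285,220)]))
print("wrist cam",-np.array(cw["R"]).T@np.array(cw["t"]))
print("loupe",onplane(ct,306,274,15),"block",onplane(ct,202,211,24),"ring",onplane(ct,250,190,18),"mouse",onplane(ct,266,140,20))
print("benchedge",onplane(ct,60,150,0),onplane(ct,240,290,0),onplane(ct,385,380,0))
E
python3 - <<'E'
import cv2
a=cv2.imread("pics/top0.png");b=cv2.imread("pics/side0.png")
cv2.imwrite("pics/tz2.png",cv2.resize(a[0:260,0:330],None,fx=2.3,fy=2.3,interpolation=cv2.INTER_CUBIC))
cv2.imwrite("pics/sz2.png",cv2.resize(b[0:240,230:520],None,fx=2.5,fy=2.5,interpolation=cv2.INTER_CUBIC))
E
```

```text
plate nl (array([523.5, -44.5, 221.5]), [np.float64(2.88690069057137), np.float64(2.886900690571498)])
plate nr (array([ 710.7, -197.9,  234.8]), [np.float64(3.7470955767743908), np.float64(3.747095576774296)])
plate fl (array([646.1, 193.9, 239.2]), [np.float64(15.74133261008174), np.float64(15.74133261008185)])
body corner low (array([491.5, -25.3,  30.3]), [np.float64(1.5710591553712592), np.float64(1.5710591553712332)])
lens (array([755.7,  42.2, 302. ]), [np.float64(6.52214883379237), np.float64(6.52214883379229)])
0 [498.9 -18.    0. ] [716.5 338.3   0. ] [377.3 186.4   0. ]
50 [484.1 -29.9  50. ] [689.6 306.5  50. ] [369.3 163.   50. ]
100 [469.3 -41.9 100. ] [662.7 274.8 100. ] [361.2 139.7 100. ]
150 [454.4 -53.8 150. ] [635.8 243.  150. ] [353.2 116.4 150. ]
200 [439.6 -65.8 200. ] [608.9 211.2 200. ] [345.1  93.1 200. ]
pole (array([ 501.6,  558. , -801.2]), [np.float64(4.904657737584479), np.float64(4.904657737584434)])
wrist cam [ 99.7 621.9 384.4]
loupe [ 301.4 -289.2   15. ] block [432.8 -35.2  24. ] ring [ 493.6 -144.2   18. ] mouse [ 625.7 -173.6   20. ]
benchedge [574.3 349.    0. ] [ 256.2 -139.1    0. ] [  84.  -473.9    0. ]
```

View pics/tz2.png

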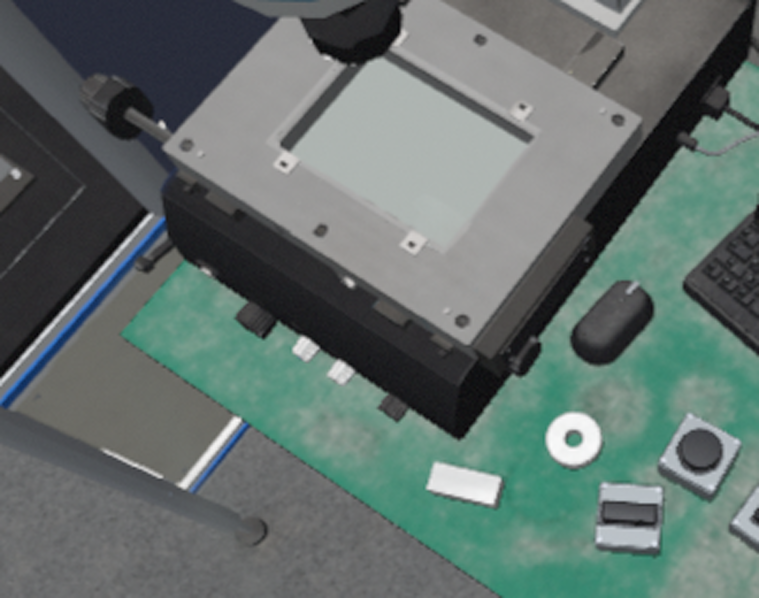

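View pics/sz2.png

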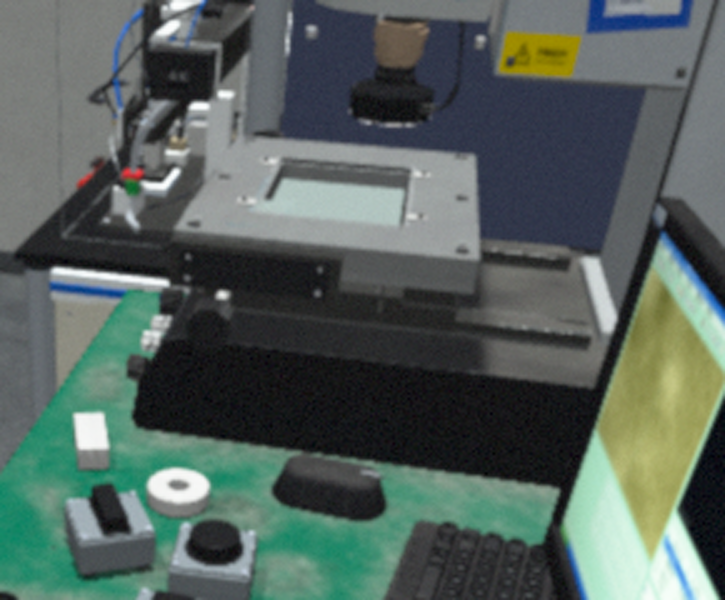

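Call:
servo_tool(moves=[[-0.43,-0.52,-0.72,0],[-0.85,-1.04,-1.43,0],[-1.28,-1.56,-2.15,0],[-1.7,-2.08,-2.86,0],[-2.13,-2.6,-3.58,0],[-2.55,-3.12,-4.29,0],[-2.55,-3.96,-4.9,0],[-2.55,-4.79,-5.51,0]], hand=255, newtons=10)

```text
clock: 1.4
ee_pos: [300.3, 331.1, 331.5]
eef_rot: [[0.002, -0.958, 0.287], [0.001, 0.287, 0.958], [-1.0, -0.001, 0.002]]
contact_force: [0.3, 0.8, 0.4]
finger_gap: 0.384
```

Call:
servo_tool(moves=[[0,-0.84,-0.6,0],[0,-1.67,-1.21,0],[0,-2.5,-1.82,0],[0,-3.34,-2.42,0],[0,-3.9,-3.49,0],[0,-4.45,-4.57,0],[0,-5.0,-5.64,0],[0,-5.56,-6.71,0]])

```text
clock: 2.2
ee_pos: [436.3, 8.3, 331.5]
eef_rot: [[0.002, -0.958, 0.287], [0.001, 0.287, 0.958], [-1.0, -0.002, 0.002]]
contact_force: [1.2, 0.4, -0.6]
finger_gap: 0.002
```

Call:
servo_tool(moves=[[0,-0.29,-1.2,0],[0,-0.58,-2.41,0],[0,-0.87,-3.62,0],[0,-1.16,-4.82,0],[0.86,-1.36,-5.61,0],[1.71,-1.56,-6.4,0],[2.57,-1.76,-7.19,0],[3.42,-1.96,-7.98,0]])

```text
clock: 3.0
ee_pos: [419.8, -321.2, 193.2]
eef_rot: [[0.003, -0.958, 0.287], [0.001, 0.287, 0.958], [-1.0, -0.002, 0.001]]
contact_force: [0.8, -0.3, 0.9]
finger_gap: 0.003
```

```bash
python3 - <<'E'
from cell import status, optics
import cv2
from h import *
np.set_printoptions(precision=2,suppress=True)
s=status.sense(); print(s["ee_pos"],s["joint_positions"],s["contact_force"])
cw=optics.calibration("wrist"); im=optics.capture("wrist"); cv2.imwrite("pics/w1.png",im[:,:,::-1])
im=optics.capture("top"); cv2.imwrite("pics/t1.png",im[:,:,::-1])
import pickle; pickle.dump(cw,open("cw1.pkl","wb"))
for n,p in {"sq":(418.5,-352.7,55.5),"rd":(480.5,-274.5,55.5),"bar":(409.7,-207.5,55.5)}.items(): print(n,proj(cw,p))
tip=s["ee_pos"]+np.array(s["eef_rot"])@[14,0,0]; print("tip",tip,proj(cw,tip))
print(status.sense()["clock"])
E
```

```text
[ 419.78 -321.24  193.18] [ -44.66   22.72  105.27    0.18   51.93 -118.08] [ 0.83 -0.33  0.93]
sq [240.38 212.16]
rd [335.1  247.77]
bar [388.87 159.59]
tip [ 419.82 -321.23  179.18] [273.   262.84]
3.1
```

View pics/w1.png

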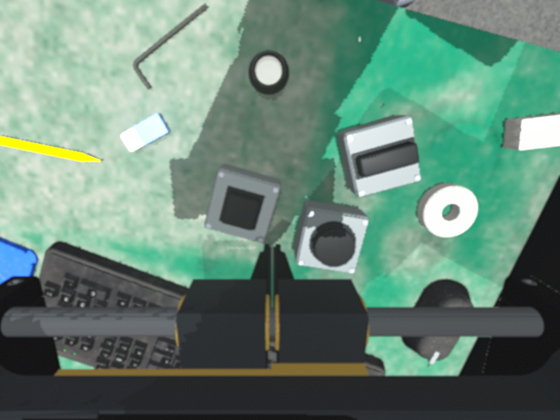

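Call:
servo_tool(moves=[[0.4,-0.09,-0.4,0],[1.2,-0.18,-0.77,0],[1.9,-0.18,-0.77,0],[2.5,-0.18,-0.77,0],[2.7,-0.18,-0.77,0],[2.85,-0.18,-0.77,0],[2.95,-0.18,-0.77,0],[2.95,-0.18,-0.77,0]])

```text
clock: 3.9
ee_pos: [416.8, -352.9, 72.6]
eef_rot: [[-0.001, -0.957, 0.289], [0.004, 0.289, 0.957], [-1.0, 0.003, 0.004]]
contact_force: [0.5, -0.4, -0.1]
finger_gap: 0.006
```

```bash
python3 - <<'E'
from cell import status, optics
import cv2
from h import *
np.set_printoptions(precision=2,suppress=True)
s=status.sense(); print(s["ee_pos"],s["contact_force"])
im=optics.capture("side"); cv2.imwrite("pics/s2.png",cv2.resize(im[150:300,200:400,::-1],None,fx=4,fy=4,interpolation=cv2.INTER_CUBIC))
E
```

```text
[ 416.76 -352.89   72.62] [ 0.46 -0.45 -0.1 ]
```

View pics/s2.png

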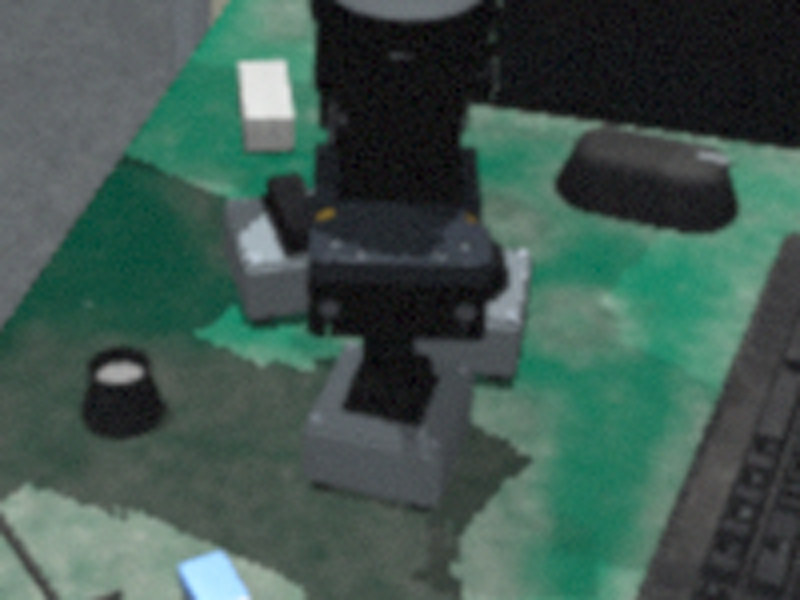

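Call:
servo_tool(moves=[[0.03,0.0,0,0],[0.06,0,0,0],[0.09,0,0,0],[0.12,0,0,0],[0.15,0,0,0],[0.18,0,0,0],[0.2,0,0,0],[0.2,0,0,0]])

```text
clock: 4.75
ee_pos: [416.9, -353.0, 64.7]
eef_rot: [[-0.001, -0.957, 0.289], [0.004, 0.289, 0.957], [-1.0, 0.002, 0.004]]
contact_force: [1.4, -0.7, 0.8]
finger_gap: 0.007
```

```bash
python3 - <<'E'
from cell import status, optics
import cv2
from h import *
np.set_printoptions(precision=2,suppress=True)
s=status.sense(); print(s["ee_pos"],s["contact_force"],s["wrist_torque"])
im=optics.capture("side"); cv2.imwrite("pics/s3.png",cv2.resize(im[220:290,260:340,::-1],None,fx=8,fy=8,interpolation=cv2.INTER_CUBIC))
im=optics.capture("wrist"); cv2.imwrite("pics/w3.png",im[:,:,::-1])
for i in range(3): print(status.sense()["contact_force"])
E
```

```text
[ 416.85 -353.01   64.74] [ 1.37 -0.65  0.8 ] [-0.12 -0.17  0.  ]
[ 1.5  -1.44  0.83]
[ 1.5  -1.44  0.83]
[ 1.5  -1.44  0.83]
```

View pics/s3.png

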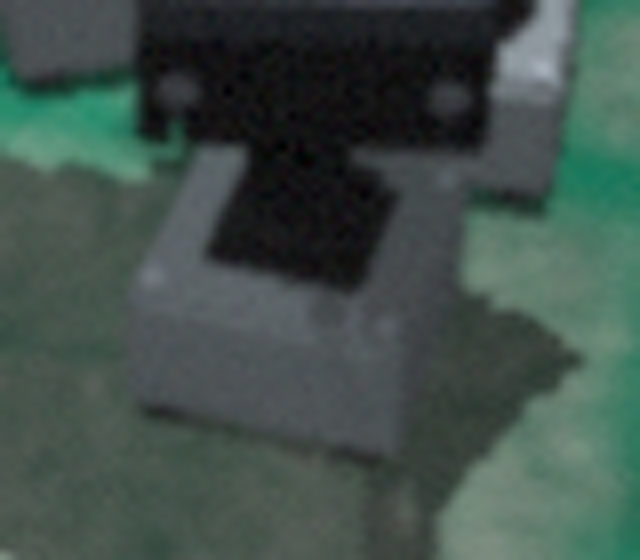

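View pics/w3.png

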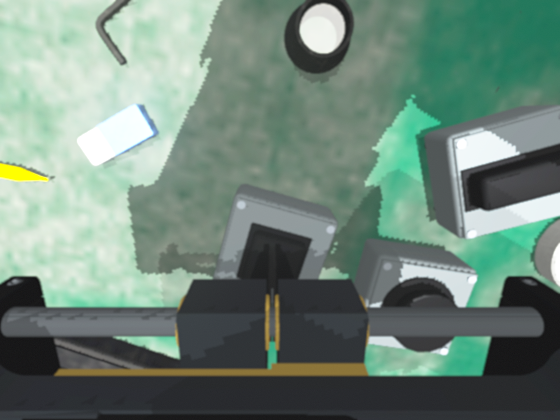

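Call:
servo_tool(moves=[[0.02,0,0,0],[0.04,0,0,0],[0.06,0,0,0],[0.06,0,0,0]])

```text
clock: 5.25
ee_pos: [416.8, -353.0, 62.3]
eef_rot: [[-0.001, -0.957, 0.289], [0.004, 0.289, 0.957], [-1.0, 0.002, 0.004]]
contact_force: [-0.1, 0.1, 1.7]
finger_gap: 0.004
```

Call:
servo_tool(moves=[[0.03,0,0,0]])

```text
clock: 5.35
ee_pos: [416.9, -353.0, 61.1]
eef_rot: [[-0.001, -0.957, 0.289], [0.004, 0.289, 0.957], [-1.0, 0.002, 0.003]]
contact_force: [-0.5, -0.8, 5.1]
finger_gap: 0.005
```

Call:
servo_tool(moves=[[-0.1,0,0,0],[-0.6,0,0,0],[-1.22,0,0,0],[-1.22,-0.47,1.16,0],[-1.22,-0.94,2.33,0],[-1.0,-0.94,2.33,0],[-0.7,-0.94,2.33,0],[-0.5,-0.94,2.33,0]])

```text
clock: 6.15
ee_pos: [479.0, -275.0, 80.1]
eef_rot: [[-0.002, -0.957, 0.29], [0.005, 0.29, 0.957], [-1.0, 0.004, 0.004]]
contact_force: [0.4, -0.4, -0.7]
finger_gap: 0.004
```

```bash
python3 - <<'E'
from cell import status, optics
import cv2
from h import *
np.set_printoptions(precision=2,suppress=True)
s=status.sense(); print(s["ee_pos"],s["contact_force"],s["wrist_torque"])
im=optics.capture("side"); cv2.imwrite("pics/s4f.png",im[:,:,::-1])
a=cv2.imread("pics/side0.png")[180:290,240:345]; b=im[180:290,240:345,::-1]
cv2.imwrite("pics/s4.png",cv2.resize(np.hstack([a,b]),None,fx=3.8,fy=3.8,interpolation=cv2.INTER_CUBIC))
im=optics.capture("top"); 
a=cv2.imread("pics/top0.png")[165:255,245:365]; b=im[165:255,245:365,::-1]
cv2.imwrite("pics/t4.png",cv2.resize(np.hstack([a,b]),None,fx=3.3,fy=3.3,interpolation=cv2.INTER_CUBIC))
print(status.sense()["clock"])
E
```

```text
[ 479.02 -275.03   80.08] [ 0.38 -0.42 -0.74] [-0.02  0.01  0.02]
6.25
```

View pics/s4.png

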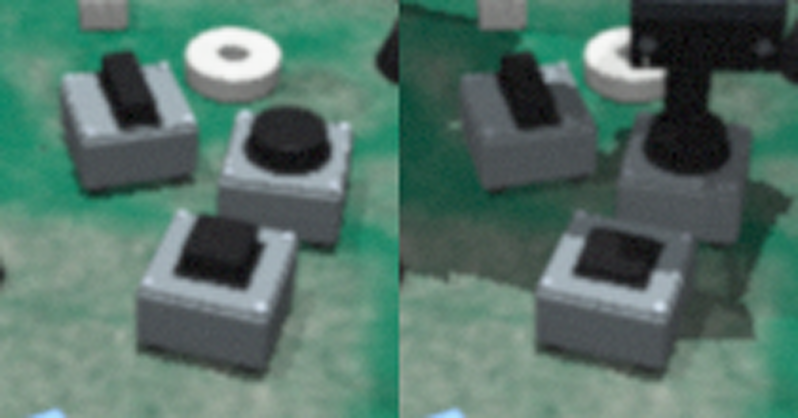

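View pics/t4.png

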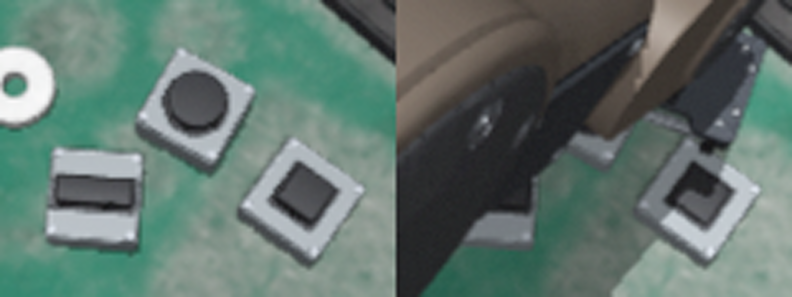

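```bash
python3 - <<'E'
import cv2, numpy as np
a=cv2.imread("pics/side0.png")[228:265,280:320]; b=cv2.imread("pics/s4f.png")[228:265,280:320]
g=lambda x:np.clip(x.astype(float)*1.8,0,255).astype(np.uint8)
cv2.imwrite("pics/s5.png",cv2.resize(g(np.hstack([a,b])),None,fx=10,fy=10,interpolation=cv2.INTER_CUBIC))
E
```

```text
(no output)
```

View pics/s5.png

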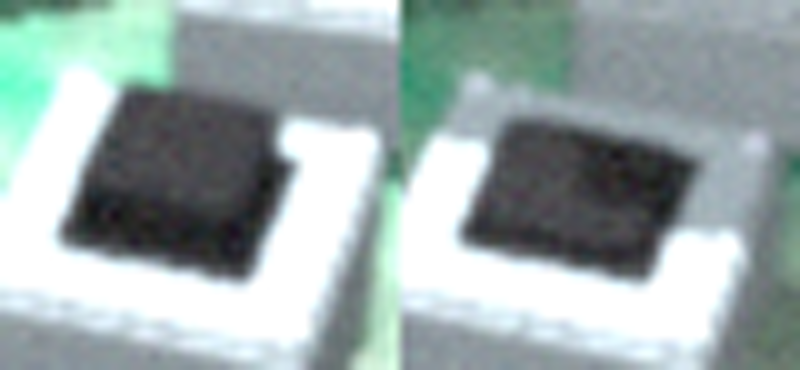

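Call:
servo_tool(moves=[[0.15,-0.02,0.01,0],[0.24,-0.02,0.01,0],[0.28,-0.02,0.01,0],[0.32,-0.02,0.01,0],[0.36,-0.02,0.01,0],[0.4,-0.02,0.01,0],[0.43,-0.02,0.01,0],[0.46,-0.02,0.01,0]])

```text
clock: 7.05
ee_pos: [479.6, -275.2, 61.5]
eef_rot: [[-0.003, -0.957, 0.291], [0.005, 0.291, 0.957], [-1.0, 0.004, 0.004]]
contact_force: [-1.4, -3.3, 5.4]
finger_gap: 0.007
```

Call:
servo_tool(moves=[[-0.1,0,0,0],[-0.6,0,0,0],[-1.21,0,0,0],[-1.21,1.08,0.55,-1.4],[-1.21,2.17,1.11,-2.82],[-1.0,2.17,1.11,-2.82],[-0.7,2.17,1.11,-2.82],[-0.5,2.17,1.11,-2.82]])

```text
clock: 7.85
ee_pos: [409.7, -207.5, 81.7]
eef_rot: [[-0.003, -1.0, 0.0], [0.005, 0.0, 1.0], [-1.0, 0.003, 0.005]]
contact_force: [0.1, -0.3, 0.1]
finger_gap: 0.006
```

```bash
python3 - <<'E'
from cell import status, optics
import cv2
from h import *
np.set_printoptions(precision=2,suppress=True)
s=status.sense(); print(s["ee_pos"],s["contact_force"],s["eef_rot"],s["joint_positions"])
im=optics.capture("side"); cv2.imwrite("pics/s6f.png",im[:,:,::-1])
a=cv2.imread("pics/side0.png")[185:285,245:340]; b=im[185:285,245:340,::-1]
g=lambda x:np.clip(x.astype(float)*1.5,0,255).astype(np.uint8)
cv2.imwrite("pics/s6.png",cv2.resize(g(np.hstack([a,b])),None,fx=4.2,fy=4.2,interpolation=cv2.INTER_CUBIC))
im=optics.capture("wrist"); cv2.imwrite("pics/w6.png",im[:,:,::-1])
cw=optics.calibration("wrist")
for n,p in {"sq":(418.5,-352.7,47),"rd":(480.5,-274.5,47.5),"bar":(409.7,-207.5,55.5)}.items(): print(n,proj(cw,p))
E
```

```text
[ 409.71 -207.48   81.68] [ 0.11 -0.34  0.05] [[-0.   -1.    0.  ]
 [ 0.01  0.    1.  ]
 [-1.    0.    0.01]] [ -35.2    28.37  120.3     0.3    31.63 -125.45]
sq [ 47.84 262.69]
rd [176.91 343.15]
bar [272.47 255.22]
```

View pics/s6.png

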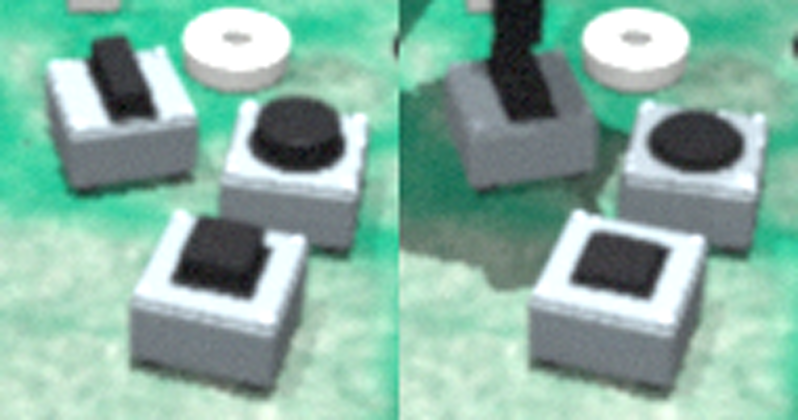

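View pics/w6.png

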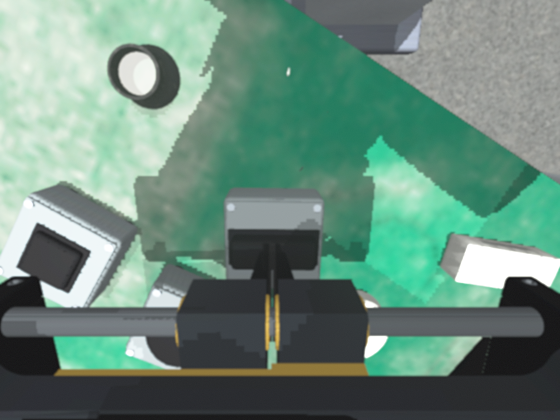

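Call:
servo_tool(moves=[[0.18,0.02,0,0],[0.28,0.02,0,0],[0.32,0.02,0,0],[0.36,0.02,0,0],[0.4,0.02,0,0],[0.44,0.02,0,0],[0.47,0.02,0,0],[0.505,0.02,0,0]])

```text
clock: 8.75
ee_pos: [408.6, -207.4, 61.0]
eef_rot: [[-0.004, -1.0, 0.0], [0.006, 0.0, 1.0], [-1.0, 0.004, 0.006]]
contact_force: [-1.0, -1.4, 4.6]
finger_gap: 0.001
```

Call:
servo_tool(moves=[[-0.1,0,0,0],[-0.6,0,0,0],[-1.5,0,0,0],[-2.5,0,0,0],[-3.5,0,0,0],[-4.0,0,0,0],[-4.0,0,0,0]])

```text
clock: 9.45
ee_pos: [409.9, -208.8, 223.6]
eef_rot: [[0.0, -1.0, -0.0], [0.003, -0.0, 1.0], [-1.0, -0.0, 0.003]]
contact_force: [-0.3, -0.6, -1.0]
finger_gap: 0.005
```

```bash
python3 - <<'E'
from cell import status, optics
import cv2
from h import *
np.set_printoptions(precision=2,suppress=True)
s=status.sense(); print(s["ee_pos"],s["contact_force"])
im=optics.capture("side"); cv2.imwrite("pics/s7f.png",im[:,:,::-1])
a=cv2.imread("pics/side0.png")[185:285,245:340]; b=im[185:285,245:340,::-1]
g=lambda x:np.clip(x.astype(float)*1.5,0,255).astype(np.uint8)
cv2.imwrite("pics/s7.png",cv2.resize(g(np.hstack([a,b])),None,fx=4.2,fy=4.2,interpolation=cv2.INTER_CUBIC))
im=optics.capture("wrist"); cv2.imwrite("pics/w7.png",im[:,:,::-1])
E
```

```text
[ 409.94 -208.76  223.6 ] [-0.29 -0.6  -1.03]
```

View pics/s7.png

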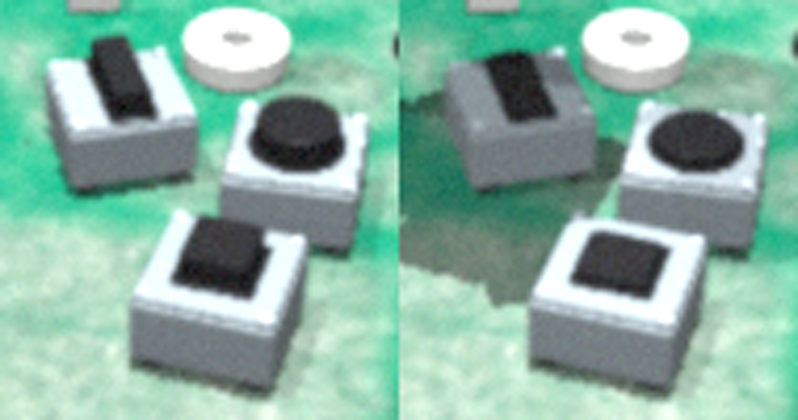

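View pics/w7.png

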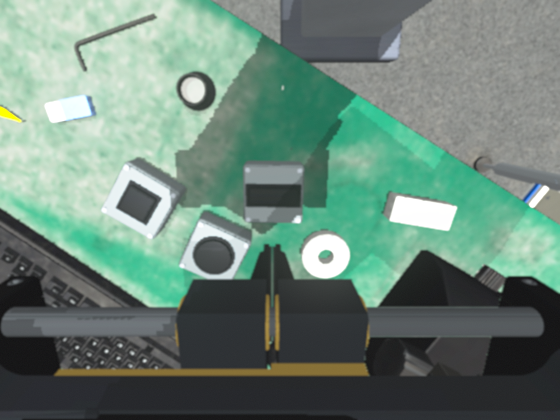

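All three keys show clearly lower than at the start, the boxes are in their places, and the tool is clear at z ≈ 224 mm. I'm handing in.

```bash
python3 - <<'E'
from cell import status, arm
s=status.sense(); print(s["clock"],s["contact_force"])
print(arm.sign_off())
E
```

```text
9.55 [-0.3490201  -0.32447998 -0.46948351]
the job is handed in; nothing more can be done
None
```

I pressed the three keys with closed fingertips, straight down, in the order asked: square, round, bar. The job was handed in at about 9.6 s on the robot's clock, with the arm clear of everything (TCP at z ≈ 224 mm, contact force within noise).

- **Depth:** From the TCP height at the end of each press, the nominal depths are about 8.9 mm (square), 8.5 mm (round) and 9.0 mm (bar). No key's depth was measured directly. The upward force at the end of each press was 5.1, 5.4 and 4.6 N.
- **Camera check:** In the side and wrist pictures taken afterwards, all three keys sit clearly lower than in the first picture. The square key was the only one I tried to measure in the image. A first rough reading gave about 7 mm of travel, and a closer zoom suggested 8 mm or more. Both are above the 6 mm needed.
- **Boxes and bystanders:** In the pictures, the boxes and the ring gauge stand where they were. The gauge block, loupe and eraser show no sign of having moved.
- **Readings that disagreed:** While the tool was at rest partway into the square press, the force read only 0.8 to 1.7 N, so I relied on TCP height and the pictures for depth. The three cameras' key positions differed by up to about 3 mm, which is small compared with the key sizes.

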